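# Load the ratchet press with a specimen block

## Task

Raise the press platen by its blue handle, tooth by tooth, until it stands by itself on its top notch, then push the specimen drawer under it until it is felt to bear on its rubber stop. Then lift the pawl by pressing the red pad, keep it lifted until the platen has sunk onto the block, and let the pawl spring back. Be gentle with the end stops, the red pad and the block (no more than about 20 N) and leave the other things on the bench where they are.

Things in the scene. Friction and masses are not known exactly. Their poses are not given: they have to be found in the camera images.
- stand: White ratchet press fixed to the bench: base 150 x 200 x 12 mm, 115 mm high column at x = -78 mm (robot's side). Origin on the bench under the platen's middle, z up. A toothed vertical steel rail runs at x = -60 mm, y = 0; its top is 30 mm above the blue handle's centre. The drawer slides in along +y, under the platen; the red release lever sticks out to +y
- rail_height (a joint): Height of rail, platen and handle, m (platen underside = 25 mm + this). Pawl catches it every 12 mm from 0 to 0.060 (top notch); rubber end stop (top_stop, 1 mm per 10 N) met at 0.062. Starts on one of the 3 lowest notches. Lifting takes about 5 N weight, up to 8 N more per tooth, and 0.6 N per cm/s (damper). Freed, it sinks at about 7 cm/s; rests on the block at 0.0375
- handle (a point): Blue grip bar on a post above the platen: 60 mm long along the stand's x, 14 mm wide (y), 14 mm high; point at its centre, 85 mm + joint rail_height above the bench and 48 mm above the platen's top (platen 64 x 60 mm). Grip from above across its width and pull straight up
- pawl_angle (a joint): Angle of the red sprung pawl, rad: below 0.1 = engaged in the teeth, about 0.22 = clear of the teeth, 0.32 = hard end of travel. Hinge along the stand's x, at x = -60, y = +15, z = 60 mm in the stand's frame
- release_pad (a point): Red pad 30 mm (x) x 26 mm (y) on the outer end of the pawl's lever, 75 mm out from the hinge; point at the centre of its top face, 66 mm above the bench at rest, at x = -60, y = +90 mm in the stand's frame. Pressing it down 17 to 21 mm with 2 to 4 N lifts the pawl clear of the teeth; hard end at 24 mm. Springs back when let go
- drawer_travel (a joint): Travel of the specimen drawer along the stand's +y, m: 0 = fully out; starts between 0 and 0.02. Home is where its plate bears on the rubber stop (drawer_stop), which was set by hand, anywhere from 0.080 to 0.100: feel for it. The stop gives 1 mm per 10 N. The drawer slides with 2.5 N of friction and stays where it is left
- paddle (a point): Blue upright push plate on the drawer's outer end, 50 mm (x) x 8 mm (y), from 20 to 65 mm above the bench; this point is its middle, 45 mm above the bench, 115 mm on the -y side of the block's centre. Push on its -y face towards +y
- block_top (a point): Middle of the top of the yellowish specimen block (50 x 50 x 42.5 mm), fixed in the drawer; 62.5 mm above the bench, so it passes under the platen only when that is raised. With the drawer home it stands under the platen, within 10 mm of its middle
- reagent_bottle: Clear bottle with blue cap, 70 mm across, 170 mm high, bystander; origin under its middle
- tip_box: White and orange tip box 120 x 85 x 70 mm, bystander; origin under its middle
- beaker: Glass beaker 70 mm across, 90 mm high, bystander; origin under its middle
- tube_rack: Blue tube rack 90 x 200 mm, 77 mm high with the tubes, bystander; origin under its middle
- culture_dish: Red culture dish 84 mm across, 15 mm high, beside the press on its +x side, bystander; origin under its middle
- vial: Amber vial 28 mm across, 55 mm high, beside the press on its +x side, bystander; origin under its middle
- cassette: Small yellow cassette 42 x 30 x 12 mm, near the press on its +y side, bystander; origin under its middle
- rail: The sliding part: toothed rail 14 x 16 x 100 mm, platen and handle in one (about 0.4 to 0.55 kg); origin on the rail's axis, at bench height when rail_height is 0
- pawl: The red pawl with its lever and pad; origin on its hinge
- drawer: The aluminium drawer with block and paddle; origin at bench height under the middle of the block

How it is judged (in metres and radians):
On the way, in this order (a step that is already met when the one before it is completed fails the run):
1. the platen stands by itself on its top notch, with the drawer still out (value of joint rail_height between 0.0585 and 0.0612 m and contact force between the fingers and rail below 0.2 N and value of joint pawl_angle below 0.05 rad and value of joint drawer_travel below 0.05 m), for 0.2 s.
2. the drawer is home, bearing on its rubber stop, under the raised platen (contact force between drawer and drawer_stop_c0 above 0.5 N and value of joint rail_height above 0.0585 m), for 0.1 s.
3. the pawl is held lifted by its pad while the platen sinks below its top notch (value of joint pawl_angle above 0.12 rad and contact force between the fingers and pawl above 0.3 N and value of joint rail_height below 0.057 m), for 0.05 s.
At the end, for the whole second after the job is handed in: The platen rests on the block (rail at 0.0375 within 2 mm), the drawer still bears on its stop, the pawl has sprung back against the rail (under 0.12 rad) (value of joint rail_height between 0.0355 and 0.0395 m and contact force between drawer and drawer_stop_c0 above 0.2 N and value of joint pawl_angle below 0.12 rad and contact force between drawer and rail above 1 N); the robot touches nothing.
It fails at once if the rail is pulled into its end stop with more than 25 N (contact force between rail and top_stop_c0 above 25 N).
It fails at once if the drawer is pushed into its end stop with more than 25 N (contact force between drawer and drawer_stop_c0 above 25 N).
It fails at once if the red pad is pressed with more than 25 N (contact force between the fingers and pawl above 25 N).
It fails at once if platen and block are driven against each other with more than 30 N (contact force between drawer and rail above 30 N).
It fails at once if a bystander is moved more than 15 mm (distance of any of reagent_bottle, tip_box, beaker, tube_rack, culture_dish, vial, cassette from where it was at the start of the episode above 0.015 m).
It also fails if it takes over 64 s, if anything falls off the work surface, if the arm or the gripper's body presses on something with over 40 N, if the wrist force passes 120 N, or if a joint passes its speed limit or range.

## Robot

A 6-joint arm with a two-finger parallel gripper is mounted at the origin on the work surface. World frame = base frame: x ahead of the robot, y to its left, z up, the work surface at z = 0. Lengths are in mm, angles in rad, forces in N, time in s.
With the tool pointing down it reaches from about 400 to 925 mm from the base axis. Payload 12.5 kg.
Tool frame: the origin (TCP) lies on the centre line of the jaws, within the pads' length; the fingertips stand 14 mm ahead of it and the grasp point (between the pads) lies 5 mm behind it; z points along the fingers, x is the direction in which the jaws open and shut, and the axes are right-handed (so a half turn about z gives the same grasp; the last joint's range is limited). The gripper opens to 95 mm and grips with 3 to 60 N. Pads are 20 mm wide; open, the fingers measure 119 mm over their backs; the gripper's body (75 mm by 180 mm) begins 59 mm behind the grasp point.
Start: joints at [-1.252, 0.491, 1.559, -0, 1.092, -0.106], TCP at [257.61, -569.458, 228.661] pointing down, gripper open.
Joint ranges: [-3.1, 3.1], [-0.84, 2.19], [0.05, 2.79], [-1.13, 4.28], [0.06, 2.93], [-2.69, 2.69]. Speed limits (rad/s): [2.22, 2.22, 2.79, 3.14, 3.14, 3.14].

## Interface

Orientations are given as [roll, pitch, yaw] about the fixed x, y, z axes, in that order (R = Rz(yaw) Ry(pitch) Rx(roll)).
In Python, from cell import state, read_camera, job_done gives the robot as it stands.
- The arm moves only by the shell command python3 -m handwheel 'ROWS'. ROWS is JSON, a list of rows, each an object of numbers: "hand": the finger opening in m, from 0 to 0.0951; "x", "y", "z": the shift along the world's x, y, z in m; "spin": the turn about the world's z in units of 5 degrees (1.0 is 5 degrees). In form: [{"hand": .., "x": .., "y": .., "z": .., "spin": ..}, ...]. A call has 1 to 20 rows; each row is the pose to reach, as a shift and turn from the pose commanded when the call began; what a row does not reach only later rows make up. A row lasts 1/12 s, in which the tool goes at most 41.7 mm and 7.16 degrees, less where a joint would pass 70% of its speed; a pose out of reach is approached as far as the arm can. A call with a gripper value outside its range is refused whole. The fingers move at their own pace and stop on an object; the grip force is fixed at half the most. Time passes only in rows, so rows that repeat a pose let the fingers close. It gives the time, the measured TCP pose, the force and the opening at its end, in the units of the state.
- state(): the state, without advancing time (a new reading comes with each control period).
- read_camera(name): name is "scene" or "top" or "wrist"; returns a dict with "img" (420x560x3 uint8, red, green, blue), "fx", "fy", "cx", "cy" (pixels), "T" (4x4, takes a point from camera to world coordinates). Camera axes: x right, y down, z forward; pixel columns grow to the right and rows downward; lengths in mm; the calibration is good to about 2 mm. A picture is of the moment at which its call begins. There is no depth.
- job_done(): hands the job in, once; it reports no verdict.
The state is a dict: "t": time; "joints": joint angles; "qvel": joint speeds; "tau": joint torques, N m; "eef_pos": TCP position; "tcp_rot": TCP orientation; "ft_force": force on the tool from outside, world axes, zero at the start; "moment": the same for the moment, N m; "opening": opening from 0.0 (shut) to 1.0 (fully open).
Only numpy, scipy, OpenCV 4.12 (cv2) and the standard library are available. Lean on these libraries where they do the work, as an engineer would, in place of code of your own. Each camera call takes 0.05 s, during which the arm holds its last target. There are 200 camera calls.

## Working session

There is one attempt and no reset: what is moved stays moved. The work goes in short steps, Python scripts to look and compute and a shell command to move; the robot and the scene stay as the last step left them, time stands still between calls to the robot, and variables do not carry over. Pictures are saved under pics/ and viewed, about 8 in all and at most 12, crops included, and the job is handed in when it is done.

```bash
mkdir -p pics
cat > h.py <<'E'
import numpy as np, cv2
from cell import state, read_camera
def snap(name, fn):
    c=read_camera(name); cv2.imwrite(f'pics/{fn}.png', c['img'][:,:,::-1]); np.savez(f'pics/{fn}.npz',**c); return c
def load(fn): return dict(np.load(f'pics/{fn}.npz'))
def ray(c,u,v):
    d=c['T'][:3,:3]@np.array([(u-c['cx'])/c['fx'],(v-c['cy'])/c['fy'],1]); return c['T'][:3,3],d
def at_z(c,u,v,z):
    o,d=ray(c,u,v); return o+d*(z-o[2])/d[2]
def proj(c,p):
    q=c['T'][:3,:3].T@(np.array(p)-c['T'][:3,3]); return c['fx']*q[0]/q[2]+c['cx'],c['fy']*q[1]/q[2]+c['cy']
E
python3 - <<'E'
from h import *
print(state())
a=snap('scene','s0');b=snap('top','t0')
print(a['T'].round(2),b['T'].round(2),b['fx'])
E
```

```text
{'t': 0.0, 'joints': array([-1.25162474e+00,  4.91552138e-01,  1.55947133e+00,  1.43709192e-05,
        1.09170948e+00, -1.05607795e-01]), 'qvel': array([ 0.0017103 , -0.00046461, -0.00061866, -0.00041471,  0.00144585,
       -0.00039113]), 'tau': array([-8.84564452e-04, -6.12637854e+01, -2.58182126e+01,  6.92441105e-02,
        4.80860390e-02, -8.51764389e-05]), 'eef_pos': array([ 257.51797037, -569.21684655,  228.05882262]), 'tcp_rot': array([-3.14145978e+00,  1.13258947e-03, -1.14602351e+00]), 'ft_force': array([-0.64557248, -0.03136139, -0.87377914]), 'moment': array([-0.03040364,  0.00288913, -0.00182932]), 'opening': 0.9985454576588688}
[[-2.50000e-01  7.30000e-01 -6.40000e-01  1.22017e+03]
 [ 9.70000e-01  1.90000e-01 -1.60000e-01  1.49230e+02]
 [ 0.00000e+00 -6.60000e-01 -7.50000e-01  8.75060e+02]
 [ 0.00000e+00  0.00000e+00  0.00000e+00  1.00000e+00]] [[-0.00000e+00 -9.90000e-01  1.70000e-01  3.46500e+02]
 [-1.00000e+00  0.00000e+00 -2.00000e-02  1.23600e+01]
 [ 2.00000e-02 -1.70000e-01 -9.90000e-01  1.31057e+03]
 [ 0.00000e+00  0.00000e+00  0.00000e+00  1.00000e+00]] 507.75891346180606
```

View pics/t0.png

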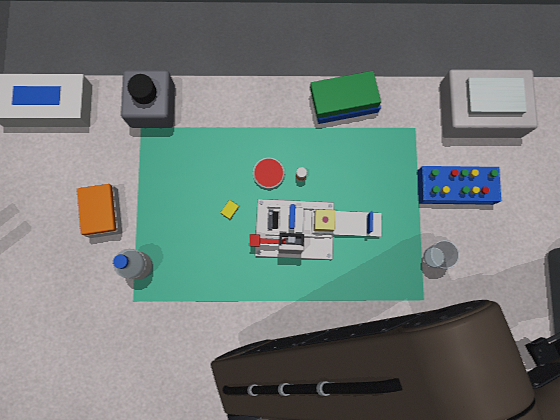

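View pics/s0.png

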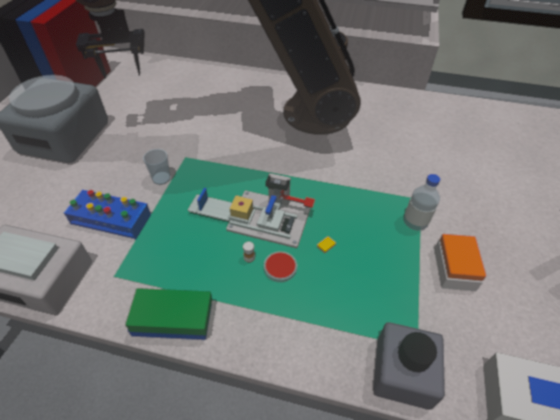

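The top view shows the press around (295,228). The handle is at (292,217), the red pad at (255,240), the block at (325,220) and the paddle at (370,222). The stand's y points to image left with a slight yaw. I'll enlarge both views.

Run:
```python
from h import *
a=cv2.imread('pics/t0.png')[190:270,240:390]; a=cv2.resize(a,None,fx=5,fy=5,interpolation=cv2.INTER_CUBIC)
b=cv2.imread('pics/s0.png')[165:250,180:330]; b=cv2.resize(b,None,fx=5,fy=5,interpolation=cv2.INTER_CUBIC)
cv2.imwrite('pics/c1.png',a); cv2.imwrite('pics/c2.png',b)
```

```text
(no output)
```

View pics/c1.png

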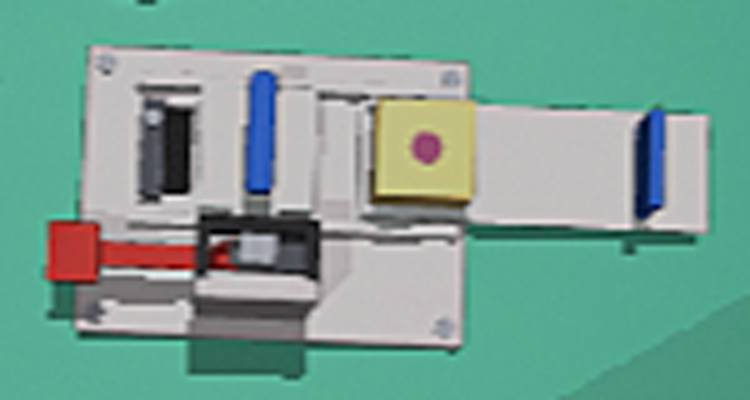

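View pics/c2.png

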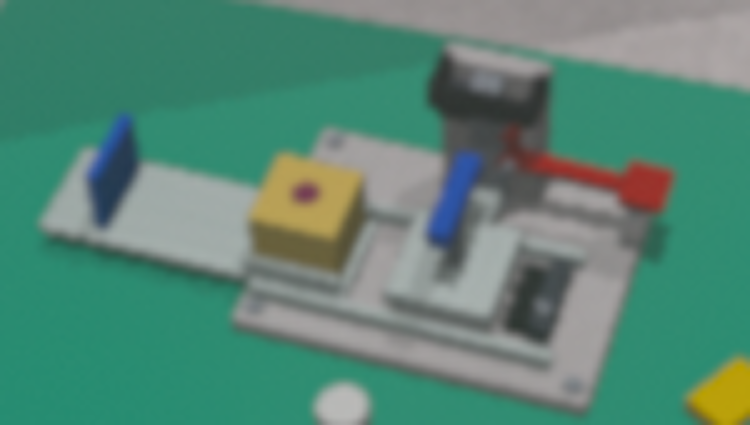

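```bash
cat > fit.py <<'E'
from h import *
from scipy.optimize import least_squares
t,s=load('t0'),load('s0')
T=lambda u,v:(u/5+240,v/5+190); S=lambda u,v:(u/5+180,v/5+165)
def pts(p):
    x,y,w,h,yb,ox=p
    R=np.array([[np.cos(w),-np.sin(w),0],[np.sin(w),np.cos(w),0],[0,0,1]])
    W=lambda a:R@np.array(a)+[x,y,0]
    return [(t,W([75+ox,100,12]),T(92,45)),(t,W([75+ox,-100,12]),T(468,63)),(t,W([ox-75,-100,12]),T(460,349)),(t,W([ox-75,100,12]),T(77,331)),
    (t,W([-60,90,66]),T(74,251)),(s,W([-60,90,66]),S(650,187)),
    (t,W([0,yb,62.5]),T(427,147)),(s,W([0,yb,62.5]),S(305,193)),
    (t,W([0,0,92+h]),T(262,131)),(s,W([0,0,92+h]),S(456,192)),
    (s,W([75+ox,-100,12]),S(235,322)),(s,W([ox-75,-100,12]),S(335,130)),(s,W([75+ox,100,12]),S(587,408)),
    (t,W([0,yb-115-4,65]),T(660,158))]
f=lambda p:np.concatenate([np.subtract(proj(c,a),b) for c,a,b in pts(p)])
c0=at_z(t,*T(262,131),100)
r=least_squares(f,[c0[0],c0[1],0,12,-70,-15],x_scale=[1,1,.01,1,1,1],loss='soft_l1')
print(r.x.round(3),f(r.x).reshape(-1,2).round(1).tolist())
x,y,w,h,yb,_=r.x
R=np.array([[np.cos(w),-np.sin(w)],[np.sin(w),np.cos(w)]])
for n,q in dict(handle=(0,0),pad=(-60,90),paddle=(0,yb-115),yaxis=(0,1)).items(): print(n,(R@q+([x,y] if n!='yaxis' else [0,0])).round(3))
E
python3 fit.py
```

```text
[ 5.45033e+02 -3.67770e+01 -5.30000e-02 -3.19800e+00 -7.68220e+01
 -2.03240e+01] [[-2.2, -0.7], [-0.8, -0.4], [-1.1, -0.1], [-2.6, -0.3], [2.0, -0.3], [-2.6, -1.7], [-0.3, 0.1], [0.5, -0.0], [2.3, 0.0], [-2.5, 0.1], [0.5, -0.9], [-0.5, -0.9], [1.6, -0.0], [0.9, 0.1]]
handle [545.033 -36.777]
pad [489.893  56.28 ]
paddle [ 534.854 -228.328]
yaxis [0.053 0.999]
```

```bash
sed -i 's/h,yb,ox=p/h,yb,ox,oy=p/; s/-70,-15\],x_scale=\[1,1,.01,1,1,1\]/-70,-15,0],x_scale=[1,1,.01,1,1,1,1]/; s/yb,_=r/yb,_,_=r/; s/,100,12\]/,100+oy,12]/g; s/,-100,12\]/,-100+oy,12]/g' fit.py; python3 fit.py
```

```text
[ 5.45292e+02 -3.05920e+01 -5.10000e-02 -1.11600e+00 -8.30180e+01
 -2.03390e+01 -9.25900e+00] [[-1.1, -0.5], [0.3, -0.4], [0.2, -0.0], [-1.3, -0.2], [-0.5, -0.3], [-0.3, -1.2], [-0.3, 0.0], [0.5, -0.0], [-0.2, -0.2], [-0.2, 0.0], [-0.5, -1.2], [-1.6, -1.1], [0.5, -0.4], [0.9, -0.0]]
handle [545.292 -30.592]
pad [489.976  62.361]
paddle [ 535.16 -228.35]
yaxis [0.051 0.999]
```

```bash
python3 -m handwheel '[{"hand":0.045,"x":0.2877,"y":0.539,"z":-0.03,"spin":-5.44},{"hand":0.045,"x":0.2877,"y":0.539,"z":-0.03,"spin":-5.44},{"hand":0.045,"x":0.2877,"y":0.539,"z":-0.03,"spin":-5.44},{"hand":0.045,"x":0.2877,"y":0.539,"z":-0.03,"spin":-5.44},{"hand":0.045,"x":0.2877,"y":0.539,"z":-0.03,"spin":-5.44},{"hand":0.045,"x":0.2877,"y":0.539,"z":-0.03,"spin":-5.44},{"hand":0.045,"x":0.2877,"y":0.539,"z":-0.03,"spin":-5.44},{"hand":0.045,"x":0.2877,"y":0.539,"z":-0.03,"spin":-5.44},{"hand":0.045,"x":0.2877,"y":0.539,"z":-0.03,"spin":-5.44},{"hand":0.045,"x":0.2877,"y":0.539,"z":-0.03,"spin":-5.44},{"hand":0.045,"x":0.2877,"y":0.539,"z":-0.03,"spin":-5.44},{"hand":0.045,"x":0.2877,"y":0.539,"z":-0.03,"spin":-5.44},{"hand":0.045,"x":0.2877,"y":0.539,"z":-0.03,"spin":-5.44},{"hand":0.045,"x":0.2877,"y":0.539,"z":-0.03,"spin":-5.44},{"hand":0.045,"x":0.2877,"y":0.539,"z":-0.03,"spin":-5.44},{"hand":0.045,"x":0.2877,"y":0.539,"z":-0.03,"spin":-5.44},{"hand":0.045,"x":0.2877,"y":0.539,"z":-0.03,"spin":-5.44},{"hand":0.045,"x":0.2877,"y":0.539,"z":-0.03,"spin":-5.44},{"hand":0.045,"x":0.2877,"y":0.539,"z":-0.03,"spin":-5.44}]'
python3 - <<'E'
from h import *
w=snap('wrist','w1'); print(w['T'].round(2),w['fx'])
print(state()['tcp_rot'],state()['ft_force'])
for h in (0,12,24):
  print(h,np.round(proj(w,[545.3,-30.6,92+h]),0))
E
```

```text
t: 1.68
eef_pos: [544.9, -31.3, 198.6]
tcp_rot: [3.141, -0.0, -1.622]
ft_force: [-0.1, 0.6, -0.0]
opening: 0.472
[[-5.0000e-02 -9.7000e-01 -2.3000e-01  6.1003e+02]
 [-1.0000e+00  5.0000e-02  1.0000e-02 -3.4210e+01]
 [-0.0000e+00  2.3000e-01 -9.7000e-01  3.5437e+02]
 [ 0.0000e+00  0.0000e+00  0.0000e+00  1.0000e+00]] 337.79839401751406
[ 3.14144608e+00 -1.44764484e-04 -1.62215366e+00] [ 1.24858876 -0.35212915  0.5730784 ]
0 [272. 212.]
12 [272. 216.]
24 [272. 220.]
```

View pics/w1.png

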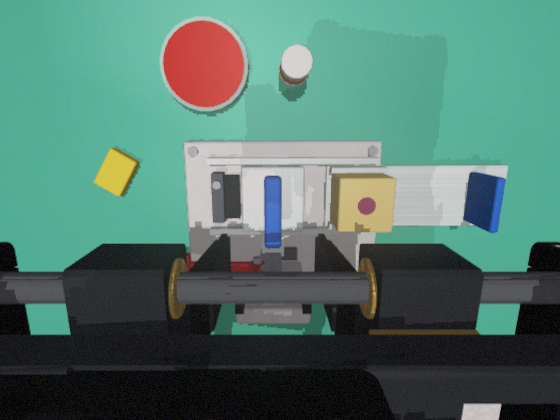

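The wrist view shows the handle's top from (273,177) to (273,247), so its centre is near (273,212), as predicted. The fingers straddle it. Next I'll check the height.

Run:
```python
from h import *
w,t,s=load('w1'),load('t0'),load('s0')
c,sn=np.cos(-.051),np.sin(-.051)
for h in (0,12,24):
  for z in (92,78):
    print(h,z,[np.round(proj(w,[545.3+a*c-b*sn,-30.6+a*sn+b*c,z+h]),1).tolist() for a,b in ((30,0),(-30,0),(0,7),(0,-7))])
  # rail top vs handle, top view height triangulation
print(at_z(w,367,205,62.5), at_z(w,485,205,65))
# triangulate handle from wrist+top
o1,d1=ray(w,273,212)
for n,c_,uv in (('t',t,(262/5+240,131/5+190)),('s',s,(456/5+180,192/5+165))):
  o2,d2=ray(c_,*uv)
  k=np.linalg.lstsq(np.c_[d1,-d2],o2-o1,rcond=None)[0]; print(n,(o1+d1*k[0]).round(1),(o2+d2*k[1]).round(1))
a=cv2.imread('pics/w1.png')[160:260,170:410]; cv2.imwrite('pics/c3.png',cv2.resize(a,None,fx=3.3,fy=3.3,interpolation=cv2.INTER_CUBIC))
```

```text
0 92 [[271.9, 174.5], [272.0, 247.3], [263.2, 211.8], [280.7, 211.8]]
0 78 [[271.9, 172.2], [272.0, 241.8], [263.6, 207.8], [280.3, 207.8]]
12 92 [[271.9, 176.6], [271.9, 252.5], [262.8, 215.6], [281.1, 215.6]]
12 78 [[271.9, 174.1], [272.0, 246.5], [263.3, 211.3], [280.6, 211.2]]
24 92 [[271.9, 178.9], [271.9, 258.2], [262.3, 219.7], [281.5, 219.7]]
24 78 [[271.9, 176.2], [271.9, 251.6], [262.9, 215.0], [281.0, 215.0]]
[ 539.9539031  -114.58674171   62.5       ] [ 535.25718139 -217.35483531   65.        ]
t [544.8 -31.4  90.5] [544.8 -31.   90.5]
s [544.6 -31.4  89.8] [544.1 -30.2  89.9]
```

View pics/c3.png

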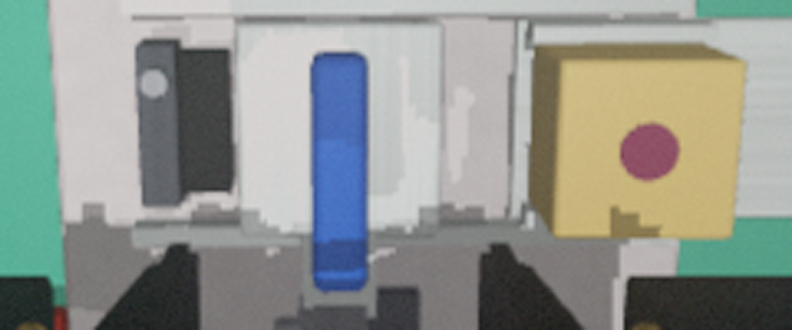

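The height matches notch 0, and the handle is at (545,-31,85).

```bash
python3 -m handwheel '[{"hand":0.045,"y":-0.0007,"z":-0.03},{"hand":0.045,"y":-0.0007,"z":-0.06},{"hand":0.045,"y":-0.0007,"z":-0.085},{"hand":0.045,"y":-0.0007,"z":-0.1},{"hand":0.045,"y":-0.0007,"z":-0.11},{"hand":0.045,"y":-0.0007,"z":-0.1187},{"hand":0.045,"y":-0.0007,"z":-0.1187}]'
python3 -m handwheel '[{"hand":0},{"hand":0},{"hand":0},{"hand":0},{"hand":0},{"hand":0},{"hand":0},{"hand":0}]'
```

```text
invalid input
invalid input
```

```bash
python3 -m handwheel '[{"hand":0.045,"x":0,"y":-0.0007,"z":-0.03,"spin":0},{"hand":0.045,"x":0,"y":-0.0007,"z":-0.06,"spin":0},{"hand":0.045,"x":0,"y":-0.0007,"z":-0.085,"spin":0},{"hand":0.045,"x":0,"y":-0.0007,"z":-0.1,"spin":0},{"hand":0.045,"x":0,"y":-0.0007,"z":-0.11,"spin":0},{"hand":0.045,"x":0,"y":-0.0007,"z":-0.1187,"spin":0},{"hand":0.045,"x":0,"y":-0.0007,"z":-0.1187,"spin":0}]'
python3 -m handwheel '[{"hand":0,"x":0,"y":0,"z":0,"spin":0},{"hand":0,"x":0,"y":0,"z":0,"spin":0},{"hand":0,"x":0,"y":0,"z":0,"spin":0},{"hand":0,"x":0,"y":0,"z":0,"spin":0},{"hand":0,"x":0,"y":0,"z":0,"spin":0},{"hand":0,"x":0,"y":0,"z":0,"spin":0},{"hand":0,"x":0,"y":0,"z":0,"spin":0}]'
```

```text
t: 2.32
eef_pos: [544.9, -31.7, 79.0]
tcp_rot: [3.14, 0.0, -1.622]
ft_force: [-0.2, 0.0, -0.5]
opening: 0.473
t: 2.9
eef_pos: [545.5, -31.5, 80.4]
tcp_rot: [-3.141, -0.001, -1.62]
ft_force: [-1.3, -4.2, 2.6]
opening: 0.144
```

```bash
python3 -m handwheel '[{"hand":0,"x":0,"y":0,"z":0.003,"spin":0},{"hand":0,"x":0,"y":0,"z":0.006,"spin":0},{"hand":0,"x":0,"y":0,"z":0.009,"spin":0},{"hand":0,"x":0,"y":0,"z":0.012,"spin":0},{"hand":0,"x":0,"y":0,"z":0.015,"spin":0},{"hand":0,"x":0,"y":0,"z":0.018,"spin":0},{"hand":0,"x":0,"y":0,"z":0.021,"spin":0},{"hand":0,"x":0,"y":0,"z":0.024,"spin":0},{"hand":0,"x":0,"y":0,"z":0.027,"spin":0},{"hand":0,"x":0,"y":0,"z":0.03,"spin":0}]'
python3 -m handwheel '[{"hand":0,"x":0,"y":0,"z":0.003,"spin":0},{"hand":0,"x":0,"y":0,"z":0.006,"spin":0},{"hand":0,"x":0,"y":0,"z":0.009,"spin":0},{"hand":0,"x":0,"y":0,"z":0.012,"spin":0},{"hand":0,"x":0,"y":0,"z":0.015,"spin":0},{"hand":0,"x":0,"y":0,"z":0.018,"spin":0},{"hand":0,"x":0,"y":0,"z":0.021,"spin":0},{"hand":0,"x":0,"y":0,"z":0.024,"spin":0},{"hand":0,"x":0,"y":0,"z":0.027,"spin":0},{"hand":0,"x":0,"y":0,"z":0.027,"spin":0}]'
```

```text
t: 3.73
eef_pos: [545.4, -31.5, 109.3]
tcp_rot: [3.141, -0.0, -1.621]
ft_force: [5.2, -4.6, -15.4]
opening: 0.145
t: 4.57
eef_pos: [545.4, -31.5, 136.7]
tcp_rot: [3.141, -0.001, -1.621]
ft_force: [2.0, -4.3, -5.7]
opening: 0.147
```

```bash
python3 -m handwheel '[{"hand":0,"x":0,"y":0,"z":0.001,"spin":0},{"hand":0,"x":0,"y":0,"z":0.002,"spin":0},{"hand":0,"x":0,"y":0,"z":0.003,"spin":0},{"hand":0,"x":0,"y":0,"z":0.003,"spin":0}]'
python3 -m handwheel '[{"hand":0,"x":0,"y":0,"z":0.001,"spin":0},{"hand":0,"x":0,"y":0,"z":0.0015,"spin":0},{"hand":0,"x":0,"y":0,"z":0.0015,"spin":0}]'
python3 -m handwheel '[{"hand":0,"x":0,"y":0,"z":0.0005,"spin":0},{"hand":0,"x":0,"y":0,"z":0.001,"spin":0},{"hand":0,"x":0,"y":0,"z":0.001,"spin":0}]'
```

```text
t: 4.9
eef_pos: [545.5, -31.5, 140.1]
tcp_rot: [-3.141, -0.001, -1.621]
ft_force: [0.3, -5.6, 2.1]
opening: 0.143
t: 5.15
eef_pos: [545.4, -31.5, 141.3]
tcp_rot: [-3.141, -0.001, -1.621]
ft_force: [2.3, -4.7, -5.4]
opening: 0.145
t: 5.4
eef_pos: [545.4, -31.5, 142.3]
tcp_rot: [-3.141, -0.001, -1.621]
ft_force: [1.7, -5.4, -5.1]
opening: 0.14
```

```bash
python3 -m handwheel '[{"hand":0,"x":0,"y":0,"z":-0.001,"spin":0},{"hand":0,"x":0,"y":0,"z":-0.002,"spin":0},{"hand":0,"x":0,"y":0,"z":-0.0025,"spin":0},{"hand":0,"x":0,"y":0,"z":-0.0025,"spin":0}]'
```

```text
t: 5.73
eef_pos: [545.5, -31.5, 140.3]
tcp_rot: [-3.141, -0.001, -1.621]
ft_force: [-0.3, -5.0, 2.2]
opening: 0.146
```

The rail is seated, since the force reversed sign at the notch. I'll release and rise.

```bash
python3 -m handwheel '[{"hand":0.045,"x":0,"y":0,"z":0,"spin":0},{"hand":0.045,"x":0,"y":0,"z":0,"spin":0},{"hand":0.045,"x":0,"y":0,"z":0,"spin":0},{"hand":0.045,"x":0,"y":0,"z":0,"spin":0},{"hand":0.045,"x":0,"y":0,"z":0.02,"spin":0},{"hand":0.045,"x":0,"y":0,"z":0.055,"spin":0},{"hand":0.045,"x":0,"y":0,"z":0.08,"spin":0},{"hand":0.045,"x":0,"y":0,"z":0.08,"spin":0},{"hand":0.045,"x":0,"y":0,"z":0.08,"spin":0}]'
python3 - <<'E'
from h import *
w=snap('wrist','w2');t=snap('top','t2');s=snap('scene','s2')
for h in (0,12,24,36,48,60): print(h,[np.round(proj(c,[545,-31,92+h]),1) for c in (w,s)])
st=np.hstack([w['img'][120:320,170:570],np.zeros((200,0,3),'uint8')])
a=cv2.resize(w['img'][130:330,160:480],(640,400)); b=cv2.resize(s['img'][140:250,180:356],(640,400))
print(a.shape); cv2.imwrite('pics/c4.png',np.vstack([a,b])[:600,:,::-1] if 0 else cv2.resize(np.vstack([a,b]),(480,600))[:,:,::-1])
E
```

```text
t: 6.48
eef_pos: [545.6, -31.0, 221.0]
tcp_rot: [-3.139, -0.0, -1.621]
ft_force: [-0.8, 0.0, -0.5]
opening: 0.472
0 [array([272.8, 207.1]), array([270.8, 203.1])]
12 [array([272.8, 210.4]), array([270.8, 199.9])]
24 [array([272.8, 213.9]), array([270.8, 196.8])]
36 [array([272.9, 217.7]), array([270.8, 193.6])]
48 [array([272.9, 221.9]), array([270.7, 190.3])]
60 [array([272.9, 226.5]), array([270.7, 186.9])]
(400, 640, 3)
```

View pics/c4.png

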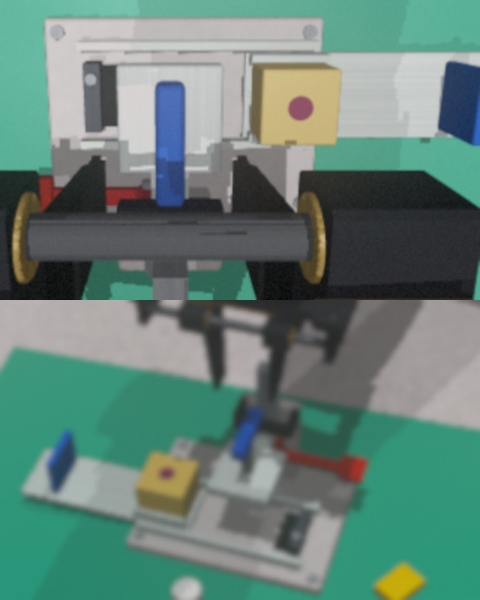

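The platen stands at h≈60: the handle's centre is at wrist row 226, against 226.5 predicted. Next is the drawer, and first I'll check the room on joint 6 for a 90° turn.

Run:
```python
from h import *
print(state()['joints'].round(2)); t=load('t0')
print('beaker',at_z(t,434,260,90),'bottle',at_z(t,122,261,170))
```

```text
[-0.18  0.39  1.77 -0.    0.99  1.44]
beaker [ 437.13825338 -372.04954075   90.        ] bottle [431.4597094  352.63478718 170.        ]
```

```bash
python3 -m handwheel '[{"hand":0,"x":-0.0125,"y":-0.237,"z":0,"spin":18},{"hand":0,"x":-0.0125,"y":-0.237,"z":0,"spin":18},{"hand":0,"x":-0.0125,"y":-0.237,"z":0,"spin":18},{"hand":0,"x":-0.0125,"y":-0.237,"z":0,"spin":18},{"hand":0,"x":-0.0125,"y":-0.237,"z":0,"spin":18},{"hand":0,"x":-0.0125,"y":-0.237,"z":0,"spin":18},{"hand":0,"x":-0.0125,"y":-0.237,"z":0,"spin":18},{"hand":0,"x":-0.0125,"y":-0.237,"z":0,"spin":18},{"hand":0,"x":-0.0125,"y":-0.237,"z":0,"spin":18},{"hand":0,"x":-0.0125,"y":-0.237,"z":0,"spin":18},{"hand":0,"x":-0.0125,"y":-0.237,"z":0,"spin":18},{"hand":0,"x":-0.0125,"y":-0.237,"z":0,"spin":18},{"hand":0,"x":-0.0125,"y":-0.237,"z":0,"spin":18},{"hand":0,"x":-0.0125,"y":-0.237,"z":0,"spin":18},{"hand":0,"x":-0.0125,"y":-0.237,"z":0,"spin":18}]'
python3 -m handwheel '[{"hand":0,"x":0,"y":0,"z":-0.04,"spin":0},{"hand":0,"x":0,"y":0,"z":-0.08,"spin":0},{"hand":0,"x":0,"y":0,"z":-0.12,"spin":0},{"hand":0,"x":0,"y":0,"z":-0.145,"spin":0},{"hand":0,"x":0,"y":0,"z":-0.16,"spin":0},{"hand":0,"x":0,"y":0,"z":-0.168,"spin":0},{"hand":0,"x":0,"y":0,"z":-0.168,"spin":0}]'
```

```text
t: 7.88
eef_pos: [532.6, -268.0, 218.9]
tcp_rot: [-3.141, 0.001, -0.054]
ft_force: [0.4, 0.5, -0.3]
opening: 0.005
t: 8.47
eef_pos: [532.2, -267.7, 50.1]
tcp_rot: [-3.14, 0.003, -0.053]
ft_force: [0.5, 0.2, -0.5]
opening: 0.005
```

```bash
python3 -m handwheel '[{"hand":0,"x":0,"y":0.005,"z":0,"spin":0},{"hand":0,"x":0.0005,"y":0.01,"z":0,"spin":0},{"hand":0,"x":0.0008,"y":0.015,"z":0,"spin":0},{"hand":0,"x":0.001,"y":0.02,"z":0,"spin":0},{"hand":0,"x":0.0013,"y":0.025,"z":0,"spin":0},{"hand":0,"x":0.0015,"y":0.03,"z":0,"spin":0},{"hand":0,"x":0.0018,"y":0.035,"z":0,"spin":0},{"hand":0,"x":0.002,"y":0.04,"z":0,"spin":0}]'
python3 -m handwheel '[{"hand":0,"x":0.0003,"y":0.005,"z":0,"spin":0},{"hand":0,"x":0.0005,"y":0.01,"z":0,"spin":0},{"hand":0,"x":0.0008,"y":0.015,"z":0,"spin":0},{"hand":0,"x":0.001,"y":0.02,"z":0,"spin":0},{"hand":0,"x":0.0013,"y":0.025,"z":0,"spin":0},{"hand":0,"x":0.0015,"y":0.03,"z":0,"spin":0},{"hand":0,"x":0.0018,"y":0.035,"z":0,"spin":0},{"hand":0,"x":0.002,"y":0.04,"z":0,"spin":0}]'
```

```text
t: 9.13
eef_pos: [535.2, -227.9, 52.3]
tcp_rot: [3.141, -0.001, -0.05]
ft_force: [0.7, -3.4, 2.3]
opening: 0.004
t: 9.8
eef_pos: [536.9, -187.7, 52.0]
tcp_rot: [3.142, -0.0, -0.05]
ft_force: [0.6, -2.6, 0.7]
opening: 0.003
```

```bash
python3 -m handwheel '[{"hand":0,"x":0.0001,"y":0.002,"z":0,"spin":0},{"hand":0,"x":0.0002,"y":0.004,"z":0,"spin":0},{"hand":0,"x":0.0003,"y":0.006,"z":0,"spin":0},{"hand":0,"x":0.0004,"y":0.008,"z":0,"spin":0}]'
python3 -m handwheel '[{"hand":0,"x":0,"y":0.001,"z":0,"spin":0},{"hand":0,"x":0.0001,"y":0.002,"z":0,"spin":0},{"hand":0,"x":0.0001,"y":0.002,"z":0,"spin":0}]'
python3 -m handwheel '[{"hand":0,"x":0,"y":0.001,"z":0,"spin":0},{"hand":0,"x":0.0001,"y":0.002,"z":0,"spin":0},{"hand":0,"x":0.0001,"y":0.002,"z":0,"spin":0}]'
```

```text
t: 10.13
eef_pos: [537.2, -180.1, 51.9]
tcp_rot: [3.142, -0.0, -0.05]
ft_force: [0.4, -2.7, 1.1]
opening: 0.007
t: 10.38
eef_pos: [537.2, -177.9, 51.9]
tcp_rot: [-3.141, 0.0, -0.05]
ft_force: [0.6, -2.2, 0.4]
opening: 0.006
t: 10.63
eef_pos: [537.3, -176.0, 51.9]
tcp_rot: [-3.141, 0.0, -0.05]
ft_force: [0.5, -1.4, -0.5]
opening: 0.005
```

```bash
python3 -m handwheel '[{"hand":0,"x":0,"y":0.001,"z":0,"spin":0},{"hand":0,"x":0.0001,"y":0.0015,"z":0,"spin":0},{"hand":0,"x":0.0001,"y":0.0015,"z":0,"spin":0}]'
```

```text
t: 10.88
eef_pos: [537.4, -174.5, 51.9]
tcp_rot: [-3.141, 0.0, -0.05]
ft_force: [-0.0, -2.1, 0.6]
opening: 0.005
```

```bash
python3 -m handwheel '[{"hand":0,"x":0,"y":0.0005,"z":0,"spin":0},{"hand":0,"x":0,"y":0.0005,"z":0,"spin":0}]'
```

```text
t: 11.05
eef_pos: [537.4, -174.1, 51.9]
tcp_rot: [-3.141, 0.0, -0.05]
ft_force: [-0.7, -1.4, -0.9]
opening: 0.003
```

I'll creep on in typed 1 mm calls, with a force check between them that stops the chain.

```bash
cat > ok.py <<'E'
from cell import state
import sys
f=state()['ft_force'][1]; sys.exit(0 if abs(f)<5 else 1)
E
python3 -m handwheel '[{"hand":0,"x":0,"y":0.001,"z":0,"spin":0},{"hand":0,"x":0,"y":0.001,"z":0,"spin":0}]' | grep -E "eef|ft" && python3 ok.py &&
python3 -m handwheel '[{"hand":0,"x":0.0001,"y":0.001,"z":0,"spin":0},{"hand":0,"x":0.0001,"y":0.001,"z":0,"spin":0}]' | grep -E "eef|ft" && python3 ok.py &&
python3 -m handwheel '[{"hand":0,"x":0,"y":0.001,"z":0,"spin":0},{"hand":0,"x":0,"y":0.001,"z":0,"spin":0}]' | grep -E "eef|ft" && python3 ok.py &&
python3 -m handwheel '[{"hand":0,"x":0.0001,"y":0.001,"z":0,"spin":0},{"hand":0,"x":0.0001,"y":0.001,"z":0,"spin":0}]' | grep -E "eef|ft" && python3 ok.py &&
python3 -m handwheel '[{"hand":0,"x":0,"y":0.001,"z":0,"spin":0},{"hand":0,"x":0,"y":0.001,"z":0,"spin":0}]' | grep -E "eef|ft" && python3 ok.py &&
python3 -m handwheel '[{"hand":0,"x":0.0001,"y":0.001,"z":0,"spin":0},{"hand":0,"x":0.0001,"y":0.001,"z":0,"spin":0}]' | grep -E "eef|ft" && python3 ok.py &&
python3 -m handwheel '[{"hand":0,"x":0,"y":0.001,"z":0,"spin":0},{"hand":0,"x":0,"y":0.001,"z":0,"spin":0}]' | grep -E "eef|ft" && python3 ok.py &&
python3 -m handwheel '[{"hand":0,"x":0.0001,"y":0.001,"z":0,"spin":0},{"hand":0,"x":0.0001,"y":0.001,"z":0,"spin":0}]' | grep -E "eef|ft"
```

```text
eef_pos: [537.4, -173.0, 51.9]
ft_force: [-0.8, -2.5, -1.2]
eef_pos: [537.5, -172.0, 51.9]
ft_force: [-0.0, -1.7, -0.7]
eef_pos: [537.5, -171.0, 51.9]
ft_force: [-1.3, -1.1, -0.9]
eef_pos: [537.6, -170.0, 51.9]
ft_force: [-0.8, -0.8, -1.1]
eef_pos: [537.7, -169.0, 52.0]
ft_force: [-1.1, -1.1, -0.8]
eef_pos: [537.7, -168.0, 51.9]
ft_force: [-0.3, -1.3, -0.7]
eef_pos: [537.8, -167.0, 51.9]
ft_force: [-0.8, -1.7, -0.8]
eef_pos: [537.9, -166.0, 51.9]
ft_force: [-1.6, -0.8, -1.2]
```

```bash
python3 -m handwheel '[{"hand":0,"x":0,"y":0.001,"z":0,"spin":0},{"hand":0,"x":0,"y":0.001,"z":0,"spin":0}]' | grep -E "eef|ft" && python3 ok.py &&
python3 -m handwheel '[{"hand":0,"x":0.0001,"y":0.001,"z":0,"spin":0},{"hand":0,"x":0.0001,"y":0.001,"z":0,"spin":0}]' | grep -E "eef|ft" && python3 ok.py &&
python3 -m handwheel '[{"hand":0,"x":0,"y":0.001,"z":0,"spin":0},{"hand":0,"x":0,"y":0.001,"z":0,"spin":0}]' | grep -E "eef|ft" && python3 ok.py &&
python3 -m handwheel '[{"hand":0,"x":0.0001,"y":0.001,"z":0,"spin":0},{"hand":0,"x":0.0001,"y":0.001,"z":0,"spin":0}]' | grep -E "eef|ft" && python3 ok.py &&
python3 -m handwheel '[{"hand":0,"x":0,"y":0.001,"z":0,"spin":0},{"hand":0,"x":0,"y":0.001,"z":0,"spin":0}]' | grep -E "eef|ft" && python3 ok.py &&
python3 -m handwheel '[{"hand":0,"x":0.0001,"y":0.001,"z":0,"spin":0},{"hand":0,"x":0.0001,"y":0.001,"z":0,"spin":0}]' | grep -E "eef|ft" && python3 ok.py &&
python3 -m handwheel '[{"hand":0,"x":0,"y":0.001,"z":0,"spin":0},{"hand":0,"x":0,"y":0.001,"z":0,"spin":0}]' | grep -E "eef|ft" && python3 ok.py &&
python3 -m handwheel '[{"hand":0,"x":0.0001,"y":0.001,"z":0,"spin":0},{"hand":0,"x":0.0001,"y":0.001,"z":0,"spin":0}]' | grep -E "eef|ft" && python3 ok.py &&
python3 -m handwheel '[{"hand":0,"x":0,"y":0.001,"z":0,"spin":0},{"hand":0,"x":0,"y":0.001,"z":0,"spin":0}]' | grep -E "eef|ft" && python3 ok.py &&
python3 -m handwheel '[{"hand":0,"x":0.0001,"y":0.001,"z":0,"spin":0},{"hand":0,"x":0.0001,"y":0.001,"z":0,"spin":0}]' | grep -E "eef|ft"
```

```text
eef_pos: [537.9, -165.0, 52.0]
ft_force: [-0.3, -1.2, -0.5]
eef_pos: [538.0, -164.0, 52.0]
ft_force: [-0.8, -0.9, -0.2]
eef_pos: [538.1, -163.0, 52.0]
ft_force: [0.2, -1.5, -0.1]
eef_pos: [538.1, -162.0, 52.0]
ft_force: [-0.8, -0.2, -0.6]
eef_pos: [538.1, -161.1, 52.0]
ft_force: [-0.5, -1.3, -0.9]
eef_pos: [538.2, -160.0, 52.0]
ft_force: [-0.8, -1.8, 0.3]
eef_pos: [538.2, -159.0, 52.0]
ft_force: [-0.2, -1.3, -0.8]
eef_pos: [538.3, -158.2, 52.0]
ft_force: [-2.4, -3.1, -0.3]
eef_pos: [538.3, -157.6, 52.0]
ft_force: [-2.2, -7.3, -0.1]
```

The stop is felt at TCP y ≈ -158: force rose from 1.3 to 7.3 N. I'll push slightly more, hold, then back off gently.

```bash
python3 -m handwheel '[{"hand":0,"x":0,"y":0.0004,"z":0,"spin":0},{"hand":0,"x":0,"y":0.0004,"z":0,"spin":0},{"hand":0,"x":0,"y":0.0004,"z":0,"spin":0},{"hand":0,"x":0,"y":0.0004,"z":0,"spin":0}]'
python3 -m handwheel '[{"hand":0,"x":0,"y":-0.0005,"z":0,"spin":0},{"hand":0,"x":0,"y":-0.001,"z":0,"spin":0},{"hand":0,"x":0,"y":-0.0015,"z":0,"spin":0},{"hand":0,"x":0,"y":-0.003,"z":0,"spin":0},{"hand":0,"x":0,"y":-0.006,"z":0,"spin":0},{"hand":0,"x":0,"y":-0.015,"z":0,"spin":0},{"hand":0,"x":0,"y":-0.03,"z":0,"spin":0},{"hand":0,"x":0,"y":-0.03,"z":0,"spin":0}]'
```

```text
t: 14.22
eef_pos: [538.4, -157.6, 52.0]
tcp_rot: [3.141, -0.0, -0.05]
ft_force: [-3.3, -9.3, -1.0]
opening: 0.002
t: 14.88
eef_pos: [538.8, -189.4, 52.1]
tcp_rot: [3.141, -0.001, -0.051]
ft_force: [0.1, 0.3, -0.4]
opening: 0.003
```

```bash
python3 -m handwheel '[{"hand":0,"x":0,"y":0,"z":0.04,"spin":0},{"hand":0,"x":0,"y":0,"z":0.08,"spin":0},{"hand":0,"x":0,"y":0,"z":0.12,"spin":0},{"hand":0,"x":0,"y":0,"z":0.163,"spin":0},{"hand":0,"x":0,"y":0,"z":0.163,"spin":0},{"hand":0,"x":-0.0486,"y":0.2488,"z":0.163,"spin":0},{"hand":0,"x":-0.0486,"y":0.2488,"z":0.163,"spin":0},{"hand":0,"x":-0.0486,"y":0.2488,"z":0.163,"spin":0},{"hand":0,"x":-0.0486,"y":0.2488,"z":0.163,"spin":0},{"hand":0,"x":-0.0486,"y":0.2488,"z":0.163,"spin":0},{"hand":0,"x":-0.0486,"y":0.2488,"z":0.163,"spin":0},{"hand":0,"x":-0.0486,"y":0.2488,"z":0.163,"spin":0},{"hand":0,"x":-0.0486,"y":0.2488,"z":0.163,"spin":0},{"hand":0,"x":-0.0486,"y":0.2488,"z":0.163,"spin":0}]'
python3 - <<'E'
from h import *
w=snap('wrist','w3');t=snap('top','t3');s=snap('scene','s3')
print(state()['eef_pos'], proj(s,[489.7,62,66]),proj(w,[489.7,62,66]))
a=cv2.resize(w['img'],(560,420)); b=cv2.resize(s['img'][140:250,180:356],(640,400))
cv2.imwrite('pics/c5.png',cv2.resize(np.hstack([cv2.resize(a,(533,400)),b]),(800,273))[:,:,::-1])
E
```

```text
t: 16.05
eef_pos: [490.0, 61.7, 215.0]
tcp_rot: [3.141, -0.0, -0.049]
ft_force: [1.0, 0.0, -0.1]
opening: 0.004
[490.12672314  60.69115133 214.82874422] (np.float64(309.5418882757936), np.float64(201.05892900383597)) (np.float64(272.0164386115824), np.float64(201.69292810695055))
```

View pics/c5.png

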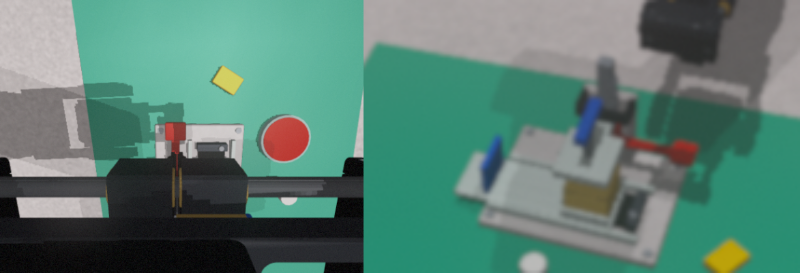

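The pad appears at wrist (270,202) against (272,202) predicted, which fits to 2 mm. The block is under the raised platen. I'll descend and press.

```bash
python3 -m handwheel '[{"hand":0,"x":-0.001,"y":0,"z":-0.04,"spin":0},{"hand":0,"x":-0.001,"y":0,"z":-0.08,"spin":0},{"hand":0,"x":-0.001,"y":0,"z":-0.11,"spin":0},{"hand":0,"x":-0.001,"y":0,"z":-0.125,"spin":0},{"hand":0,"x":-0.001,"y":0,"z":-0.125,"spin":0},{"hand":0,"x":-0.001,"y":0,"z":-0.125,"spin":0}]'
python3 -m handwheel '[{"hand":0,"x":0,"y":0,"z":-0.003,"spin":0},{"hand":0,"x":0,"y":0,"z":-0.006,"spin":0},{"hand":0,"x":0,"y":0,"z":-0.009,"spin":0},{"hand":0,"x":0,"y":0,"z":-0.012,"spin":0},{"hand":0,"x":0,"y":0,"z":-0.015,"spin":0},{"hand":0,"x":0,"y":0,"z":-0.018,"spin":0},{"hand":0,"x":0,"y":0,"z":-0.018,"spin":0}]'
```

```text
t: 16.7
eef_pos: [488.9, 61.1, 89.6]
tcp_rot: [3.142, 0.001, -0.052]
ft_force: [0.8, 0.5, -0.4]
opening: 0.004
t: 17.28
eef_pos: [488.7, 62.1, 71.6]
tcp_rot: [3.142, 0.0, -0.05]
ft_force: [0.3, 0.3, 0.2]
opening: 0.003
```

```bash
python3 -m handwheel '[{"hand":0,"x":0,"y":0,"z":-0.002,"spin":0},{"hand":0,"x":0,"y":0,"z":-0.004,"spin":0},{"hand":0,"x":0,"y":0,"z":-0.006,"spin":0},{"hand":0,"x":0,"y":0,"z":-0.007,"spin":0},{"hand":0,"x":0,"y":0,"z":-0.007,"spin":0}]'
python3 -m handwheel '[{"hand":0,"x":0,"y":0,"z":-0.001,"spin":0},{"hand":0,"x":0,"y":0,"z":-0.002,"spin":0},{"hand":0,"x":0,"y":0,"z":-0.003,"spin":0},{"hand":0,"x":0,"y":0,"z":-0.003,"spin":0},{"hand":0,"x":0,"y":0,"z":-0.003,"spin":0},{"hand":0,"x":0,"y":0,"z":-0.003,"spin":0},{"hand":0,"x":0,"y":0,"z":-0.003,"spin":0},{"hand":0,"x":0,"y":0,"z":-0.003,"spin":0}]'
python3 - <<'E'
from h import *
w=snap('wrist','w4');s=snap('scene','s4')
b=cv2.resize(s['img'][140:250,180:356],(640,400)); a=cv2.resize(w['img'],(533,400))
cv2.imwrite('pics/c6.png',cv2.resize(np.hstack([a,b]),(800,273))[:,:,::-1])
E
```

```text
t: 17.7
eef_pos: [488.7, 62.0, 64.8]
tcp_rot: [3.142, 0.0, -0.05]
ft_force: [1.3, -1.7, 2.8]
opening: 0.011
t: 18.37
eef_pos: [488.7, 62.0, 62.0]
tcp_rot: [3.142, -0.0, -0.05]
ft_force: [-0.4, -1.4, 2.5]
opening: 0.0
```

View pics/c6.png

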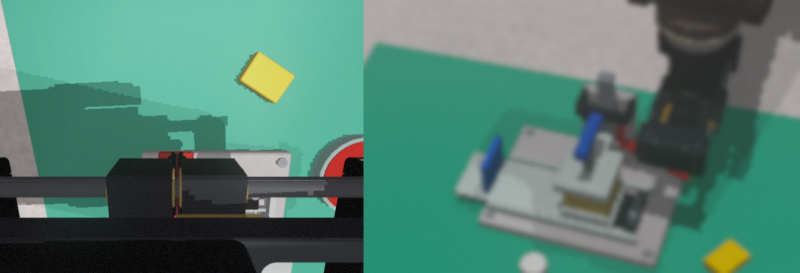

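In the scene crop the handle dropped from y=118 to y=135, about 23–25 mm, so the platen has sunk onto the block. I'll hold a little longer, then let the pawl back up and lift clear.

```bash
python3 -m handwheel '[{"hand":0,"x":0,"y":0,"z":0,"spin":0},{"hand":0,"x":0,"y":0,"z":0,"spin":0},{"hand":0,"x":0,"y":0,"z":0,"spin":0},{"hand":0,"x":0,"y":0,"z":0,"spin":0},{"hand":0,"x":0,"y":0,"z":0.004,"spin":0},{"hand":0,"x":0,"y":0,"z":0.008,"spin":0},{"hand":0,"x":0,"y":0,"z":0.012,"spin":0},{"hand":0,"x":0,"y":0,"z":0.016,"spin":0},{"hand":0,"x":0,"y":0,"z":0.02,"spin":0},{"hand":0,"x":0,"y":0,"z":0.03,"spin":0},{"hand":0,"x":0,"y":0,"z":0.06,"spin":0},{"hand":0,"x":0,"y":0,"z":0.1,"spin":0},{"hand":0,"x":0,"y":0,"z":0.14,"spin":0},{"hand":0,"x":0,"y":0,"z":0.155,"spin":0},{"hand":0,"x":0,"y":0,"z":0.155,"spin":0},{"hand":0,"x":0,"y":0,"z":0.155,"spin":0}]'
python3 - <<'E'
from h import *
w=snap('wrist','w5');s=snap('scene','s5')
print([np.round(proj(s,[545,-31,92+h]),1).tolist() for h in (24,36,37.5,60)],proj(s,[489,62,66]),proj(s,[489,62,48]))
cv2.imwrite('pics/c7.png',cv2.resize(s['img'][160:240,220:330],(770,560),interpolation=cv2.INTER_CUBIC)[:,:,::-1])
E
```

```text
t: 19.8
eef_pos: [488.6, 62.0, 217.9]
tcp_rot: [-3.142, -0.002, -0.05]
ft_force: [0.6, 1.0, -0.5]
opening: 0.004
[[270.8, 196.8], [270.8, 193.6], [270.8, 193.1], [270.7, 186.9]] (np.float64(309.5918321499778), np.float64(200.8716924099936)) (np.float64(309.14635533992436), np.float64(205.2996498696864))
```

View pics/c7.png

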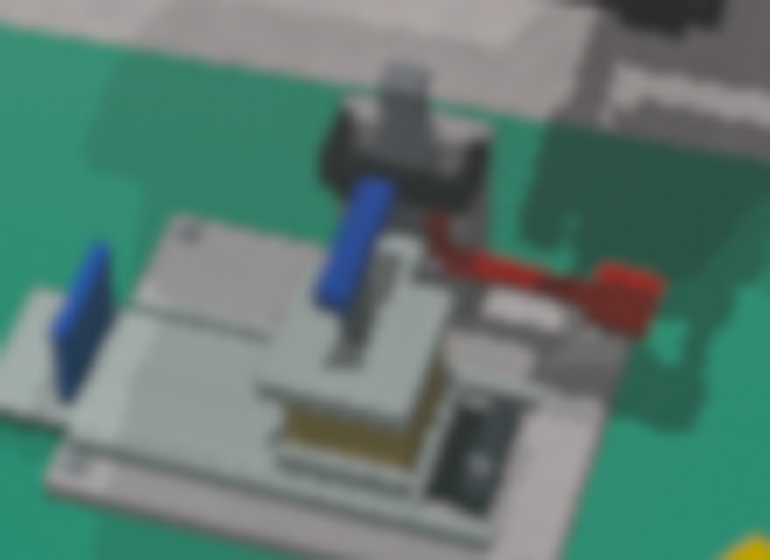

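```bash
python3 -c "
from cell import job_done,state
print(state()['t'],state()['ft_force']); print(job_done())"
```

```text
19.9 [-0.47860011  0.18106474  0.20099725]
the job is handed in; nothing more can be done
None
```

The press job is done and was handed in at t ≈ 19.9 s. `job_done()` gives no verdict, so the result below rests on my own checks.

- **Raising the platen:** I gripped the handle and lifted the platen from notch 0 to the top notch. When I lowered it slightly, the notch took its weight. After I let go, the wrist view put the handle at a rail height of about 60 mm.
- **Drawer:** I pushed it in 1 mm steps until the stop was felt. The force rose from about 1.3 N to 9.3 N with almost no further movement, and then I backed off.
- **Release:** I pressed the red pad about 18 mm with roughly 2.5 N and held it there. The platen sank, and I lifted straight off.

In the last picture the handle is at a rail height of about 37 mm, so the platen is resting on the block. The pad is back at its rest height, the other things near the press look untouched, and the robot is clear at about 0 N.

After I backed off, I could not measure whether the drawer was still bearing on its stop. I relied on the drawer's friction to hold it there. No check failed or disagreed.

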